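Put the coffee-corner kit back in its matching rests

ROBOT

A 6-joint arm with a two-finger parallel gripper is mounted at the origin on a cart in front of the work surface, level with it; the furniture and walls round the work are solid. World frame = base frame: x ahead of the robot, y to its left, z up, the work surface at z = 0. Lengths are in mm, angles in rad, forces in N, time in s.
With the tool pointing down it reaches from about 275 to 1000 mm from the base axis. Payload 8.4 kg.
Tool frame: the origin (TCP) lies on the centre line of the jaws, within the pads' length; the fingertips stand r.tip_reach ahead of it and the grasp point (between the pads) lies 11 mm behind it (r.tip_reach is the distance from the TCP to the fingertips, in mm); z points along the fingers, y is the line along which they close (so a half turn about z gives the same grasp; the last joint's range is limited). The gripper opens to 85 mm and grips with 20 to 120 N. Pads are 22 mm wide; open, the fingers measure 114 mm over their backs; the gripper's body (76 mm by 85 mm) begins 54 mm behind the grasp point. The pads swing forward as they close: fully open they stand 13 mm farther back than shut.
Start: joints at [-1.239, 0.353, 1.633, -0, 1.155, -0.002], TCP at [204.771, -590.506, 239.281] pointing down, gripper open.
Joint ranges: [-2.63, 2.63], [-0.92, 2.1], [0.06, 2.66], [-1.3, 4.44], [0, 2.69], [-3.02, 3.02]. Speed limits (rad/s): [2.22, 2.22, 2.79, 3.14, 3.14, 3.14].

INTERFACE

Orientations are given as [roll, pitch, yaw] about the fixed x, y, z axes, in that order (R = Rz(yaw) Ry(pitch) Rx(roll)).
In Python, from rig import r gives the robot as it stands.
- The arm moves only by the tool carry_out, never from a script. Its argument "targets" is a list of rows, each an object with "dp": the shift along the tool's x, y, z in mm, a list of three; "yaw": the turn about the tool's z in degrees. A call has 1 to 12 rows; each row is the pose to reach, as a shift and turn from the pose commanded when the call began, along the tool's axes at that moment; what a row does not reach only later rows make up. A row lasts 1/8 s, in which the tool goes at most 62.5 mm and 10.7 degrees, less where a joint would pass 70% of its speed; a pose out of reach is approached as far as the arm can. A call with a gripper value outside its range is refused whole. "fingers" is the opening, from -1 (shut) to 1 (fully open), so that 0 is half open, set as the call begins (left out, the last holds). The fingers move at their own pace and stop on an object; "grip_force" is the grip in N (left out, the last holds). Time passes only in rows, so rows that repeat a pose let the fingers close. It gives the time, the measured TCP pose, the force, the opening and the grip force at its end, in the units of the state.
- r.sense(): the state, without advancing time (a new reading comes with each control period).
- r.grab_frame(name): name is "side" or "top"; returns the picture (420x560x3 uint8, red, green, blue); there is no depth.
- r.get_calibration(name): a dict with "fx", "fy", "cx", "cy" (pixels), "rvec" (rotation vector, rad) and "tvec" (3), from world to camera coordinates, as OpenCV has them. Camera axes: x right, y down, z forward; pixel columns grow to the right and rows downward; lengths in mm; the calibration is good to about 2 mm. A picture is of the moment at which its call begins. get_calibration takes no time and is no camera call.
- r.sign_off(): hands the job in; it is judged then, once.
The state is a dict: "clock": time; "qpos": joint angles; "qvel": joint speeds; "joint_efforts": joint torques, N m; "eef_pos": TCP position; "tcp_rot": TCP orientation; "contact_force": force on the tool from outside, world axes, zero at the start; "wrist_torque": the same for the moment, N m; "opening": opening from 0.0 (shut) to 1.0 (fully open); "grasp_force": force on a finger pad.
Only numpy, scipy, OpenCV 4.12 (cv2) and the standard library are available. Lean on these libraries where they do the work, as an engineer would, in place of code of your own. Each camera call takes 0.05 s, during which the arm holds its last target. There are 200 camera calls.

TASK

Put the coffee corner back in order: stand the tamper in the largest round wooden rest, the spice jar in the middle-sized one and the dropper bottle in the smallest, and lay the tea box in the oblong tray with its long sides along the tray's. Each must sit flat on the floor of its own holder, upright and let go; leave the white espresso cup and the steel cup among them where they stand.

Things in the scene. Friction and masses are not known exactly. Their poses are not given: they have to be found in the camera images.
- tamper: coffee tamper standing upright on the grey mat (4 mm thick, so its top is at z = 0.004; everything else listed stands on it too): pale round metal base 58 mm across and 26 mm high, dark upright handle 30 mm across, 102 mm high in all, 0.38 kg. Origin at the centre of its underside, z up along the handle
- spice_jar: round spice jar with a black lid (green mark on its top), standing upright, 44 mm across, 105 mm high (the lid is the top 20 mm), 0.11 kg. Origin at the centre of its underside, z up
- dropper_bottle: small brown dropper bottle standing upright: body 32 to 34 mm across up to 65 mm high, then a black neck 24 mm across and a thin black pipette bulb, 102 mm high in all, 0.07 kg. Origin at the centre of its underside, z up
- tea_box: green tea carton lying flat, 65 mm (x) by 135 mm (y), 71 mm high, 0.15 kg. Origin at the centre of its underside; y runs along its length, z up
- large_rest: largest wooden rest: a shallow round dish, 87 mm across the rim and 16 mm high, fixed, on the grey 4 mm mat. Its floor is 5 mm above the underside and 63 mm across; from there the wall flares out to a 78 mm mouth, so that a base set in it slides to the middle. Made for the tamper. Origin at the centre of its underside, z up
- medium_rest: middle-sized wooden rest: a shallow round dish, 73 mm across the rim and 16 mm high, fixed, on the grey 4 mm mat. Its floor is 5 mm above the underside and 49 mm across; from there the wall flares out to a 64 mm mouth, so that a base set in it slides to the middle. Made for the spice jar. Origin at the centre of its underside, z up
- small_rest: smallest wooden rest: a shallow round dish, 61 mm across the rim and 16 mm high, fixed, on the grey 4 mm mat. Its floor is 5 mm above the underside and 37 mm across; from there the wall flares out to a 52 mm mouth, so that a base set in it slides to the middle. Made for the dropper bottle. Origin at the centre of its underside, z up
- oblong_tray: oblong wooden tray, fixed, on the grey 4 mm mat, 90 mm (x) by 160 mm (y), walls 5 mm thick and 16 mm high, floor 5 mm above the underside, so 80 by 150 mm inside. Made for the tea box, long sides together. Origin at the centre of its underside; y runs along its length, z up
- espresso_cup: white espresso cup, 73 mm across the rim, 46 mm high, with a handle; a bystander. Origin at its underside, in the middle of its length with the handle; the bowl's centre lies 10 mm from there towards -x and the handle ends 46 mm from there towards +x
- dosing_cup: plain steel cup without a handle, 58 mm across, 50 mm high; a bystander. Origin at the centre of its underside, z up

How it is judged:
By the outcome, as a careful person would: the job done as asked, in the order asked, and still so for the second after the job is handed in, with the robot touching nothing.
It also fails if it takes over 96 s, if anything falls off the work surface, if the arm or the gripper's body presses on something with over 40 N, if the wrist force passes 120 N, or if a joint passes its speed limit or range.

## Working session

There is one attempt and no reset: what is moved stays moved. The work goes in short steps, Python scripts to look and compute and a tool call to move; the robot and the scene stay as the last step left them, time stands still between calls to the robot, and variables do not carry over. Pictures are saved under pics/ and viewed, at most 14 in all, crops included, and the job is handed in when it is done.

Besides the shell and the picture viewer there is one more tool, called as name(argument=value, ...), one argument or row to a line, values as JSON. carry_out: Moves the arm, as the interface text tells. Its arguments: {"type":"object","properties":{"targets":{"type":"array","items":{"type":"object","properties":{"dp":{"type":"array","items":{"type":"number"}},"yaw":{"type":"number"}}}},"fingers":{"type":"number"},"grip_force":{"type":"number"}},"required":["targets"]}

```bash
mkdir -p pics; ls; python3 - <<'E'
from rig import r
import cv2
print(r.sense(), r.tip_reach)
for n in("top","side"):
    cv2.imwrite(f"pics/{n}0.png",r.grab_frame(n)[:,:,::-1]); print(r.get_calibration(n))
E
```

```text
pics
{'clock': 0.0, 'qpos': array([-1.23941686e+00,  3.53676475e-01,  1.63412654e+00, -2.57764336e-06,
        1.15520936e+00, -2.38606541e-03]), 'qvel': array([ 6.02082799e-04, -1.63610717e-03,  6.09936302e-05, -1.22645005e-03,
        1.10468075e-03, -5.97945357e-04]), 'joint_efforts': array([ 6.05449641e-04, -6.05254698e+01, -3.42070627e+01,  1.28691804e-04,
        9.42235318e-03,  4.13501937e-05]), 'eef_pos': array([ 204.60802038, -590.06706469,  238.54723621]), 'tcp_rot': array([-3.14017293e+00, -1.03078718e-06,  3.33766576e-01]), 'contact_force': array([0.46421363, 0.19612189, 0.3211792 ]), 'wrist_torque': array([0.01923342, 0.00990131, 0.06939356]), 'grasp_force': 0.0, 'opening': 1.0036036977530691} 8.0
{'fx': 480.3140847556897, 'fy': 480.3140847556897, 'cx': 280.81083683314137, 'cy': 203.076703363226, 'rvec': array([ 2.10579963, -2.15879115,  0.13440216]), 'tvec': array([  97.40528215,  521.93722107, 1099.81267136])}
{'fx': 456.9593567395749, 'fy': 456.9593567395749, 'cx': 269.7779391487386, 'cy': 205.43989422833258, 'rvec': array([ 0.26183749, -2.74478935,  1.28920969]), 'tvec': array([ 542.48441911,   33.28015551, 1193.67783859])}
```

View pics/top0.png

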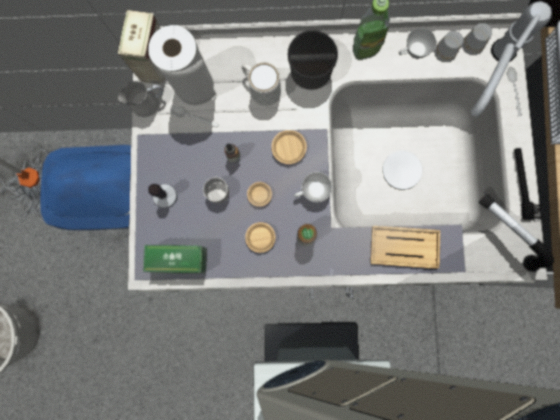

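View pics/side0.png

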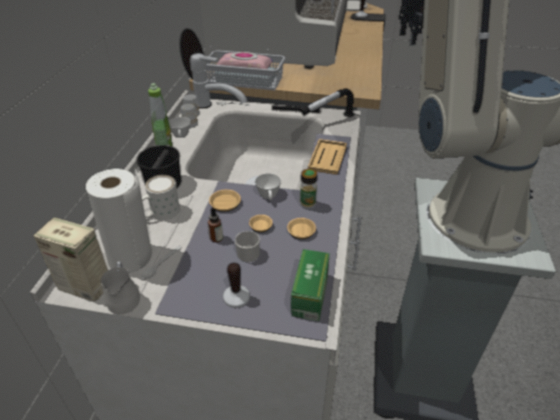

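Top view: tamper about (160,193), dropper bottle (232,152), jar (307,234), tea box (173,259), large rest (289,147), small rest (259,194), medium rest (260,237), tray (405,248), steel cup (216,190) and espresso cup (315,188). The side view agrees, for example tamper (236,285), bottle (215,230), jar (309,187) and tea box (311,283).

```bash
cat > h.py <<'E'
import cv2, numpy as np
from rig import r
def cal(n):
    c=r.get_calibration(n); K=np.array([[c['fx'],0,c['cx']],[0,c['fy'],c['cy']],[0,0,1]])
    return K,cv2.Rodrigues(c['rvec'])[0],np.array(c['tvec'])
def ray(n,px,z):
    K,R,t=cal(n); d=R.T@np.linalg.solve(K,[px[0],px[1],1]); o=-R.T@t
    return (o+d*(z-o[2])/d[2])[:2]
def proj(n,p):
    K,R,t=cal(n); q=K@(R@np.array(p,float)+t); return q[:2]/q[2]
def blobs(img,lo,hi,box,amin=15):
    "box x0,y0,x1,y1; HSV limits; contours in full-image pixels"
    x0,y0,x1,y1=box
    m=cv2.inRange(cv2.cvtColor(img,cv2.COLOR_RGB2HSV)[y0:y1,x0:x1],lo,hi)
    cs=cv2.findContours(m,cv2.RETR_EXTERNAL,cv2.CHAIN_APPROX_NONE,offset=(x0,y0))[0]
    return [c[:,0] for c in sorted(cs,key=cv2.contourArea,reverse=True) if cv2.contourArea(c)>=amin]
def plane(n,c,z): return np.array([ray(n,p,z) for p in c],np.float32)
E
python3 - <<'E'
from h import *
np.set_printoptions(precision=1,suppress=True)
T=r.grab_frame("top");S=r.grab_frame("side")
W=((8,60,90),(25,255,255))
def circ(n,img,lim,box,z):
    for c in blobs(img,*lim,box)[:1]:
        P=plane(n,c,z); print(n,box,"rect",cv2.minAreaRect(P),"circ",cv2.minEnclosingCircle(P))
for nm,b in dict(large=(265,122,315,172),small=(240,175,280,213),medium=(240,217,282,257),tray=(362,218,448,278)).items():
    print(nm);circ("top",T,W,b,20)
for nm,b in dict(large=(203,185,247,213),small=(246,212,275,234),medium=(284,215,319,242),tray=(303,135,352,176)).items():
    print(nm);circ("side",S,W,b,20)
G=((40,80,20),(85,255,255))
print('box');circ("top",T,G,(138,238,212,280),75);circ("side",S,G,(285,245,335,325),75)
print('jar lid');circ("top",T,((40,80,20),(85,255,255)),(292,218,322,250),109)
D=((0,0,0),(180,255,70))
for nm,b in dict(tamper=(145,178,172,203),bottle=(222,140,245,168),jar=(292,218,322,250)).items():
    print(nm);
    for c in blobs(T,*D,b,5)[:2]: print(c.min(0),c.max(0),c.mean(0),plane("top",c,104).mean(0))
for nm,b in dict(tamper=(222,255,250,300),bottle=(203,202,228,245),jar=(297,162,322,210)).items():
    print(nm);
    for c in blobs(S,*D,b,5)[:2]: print(c.min(0),c.max(0),c[c[:,1]<c[:,1].min()+3].mean(0))
a=cv2.resize(T[135:285,130:330],None,fx=4,fy=4,interpolation=2)
cv2.imwrite("pics/t1.png",a[:,:,::-1])
a=cv2.resize(S[155:315,195:345],None,fx=3.75,fy=3.75,interpolation=2)
cv2.imwrite("pics/s1.png",a[:,:,::-1])
E
```

```text
large
top (265, 122, 315, 172) rect ((666.3569946289062, 61.604347229003906), (83.68496704101562, 81.02107238769531), 88.33694458007812) circ ((667.1154174804688, 63.09532165527344), 43.38287353515625)
small
top (240, 175, 280, 213) rect ((551.0926513671875, 136.0624237060547), (55.901573181152344, 59.137176513671875), 89.27092742919922) circ ((551.2149658203125, 137.0915985107422), 29.872976303100586)
medium
top (240, 217, 282, 257) rect ((446.6678161621094, 136.63365173339844), (67.22967529296875, 71.8812026977539), 88.80781555175781) circ ((446.52734375, 136.45384216308594), 36.46385955810547)
tray
top (362, 218, 448, 278) rect ((413.693603515625, -206.82794189453125), (159.82363891601562, 92.26972198486328), 85.57151794433594) circ ((414.34259033203125, -207.06784057617188), 89.7472152709961)
large
side (203, 185, 247, 213) rect ((665.6857299804688, 62.819419860839844), (85.44947052001953, 86.66490936279297), 10.264541625976562) circ ((665.7279052734375, 64.20063781738281), 45.000850677490234)
small
side (246, 212, 275, 234) rect ((549.2944946289062, 139.51544189453125), (58.9857
[... 690 characters left out ...]
78515625), 67.65162658691406)
side (285, 245, 335, 325) rect ((396.92431640625, 352.5201721191406), (163.89312744140625, 61.04507827758789), 89.0545425415039) circ ((394.70172119140625, 353.42681884765625), 85.55754852294922)
jar lid
top (292, 218, 322, 250) rect ((445.5440368652344, 26.64580726623535), (22.043455123901367, 22.09776496887207), 88.31045532226562) circ ((446.10308837890625, 26.922727584838867), 12.312041282653809)
tamper
[149 184] [165 198] [156.7 191.1] [549.4 363.4]
bottle
[227 144] [238 158] [231.3 152.2] [634.9 193.4]
jar
tamper
[227 263] [240 292] [234.  263.6]
bottle
[209 208] [227 242] [213.8 209.1]
jar
[300 190] [316 205] [308.4 191.3]
[301 176] [316 184] [308.9 177.4]
```

View pics/t1.png

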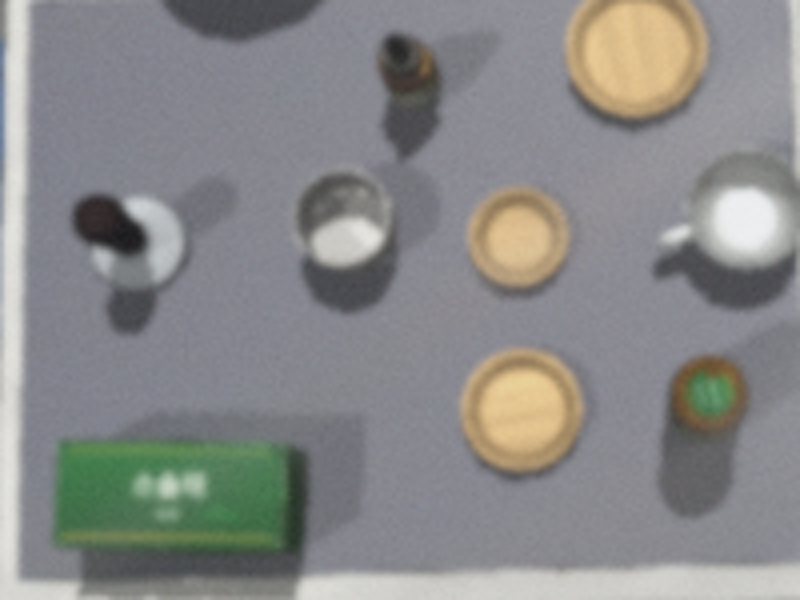

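View pics/s1.png

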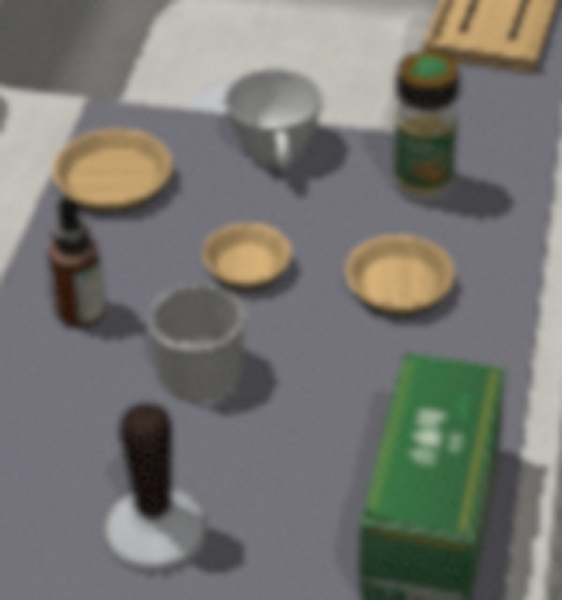

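Zoomed top crop: tamper handle top (98,218), base disc (139,243), bottle bulb top (398,48), jar lid (710,393), steel cup rim (344,210), box top face corners about (57,440), (288,443), (290,548), (55,548). Zoomed side crop: tamper top (147,415), base (155,520), bottle top (67,208), jar top (430,68), box top corners (407,355), (503,370), (367,520), (478,537).

```bash
python3 - <<'E'
from h import *
np.set_printoptions(precision=1,suppress=True)
t=lambda x,y:(130+x/4-.4,135+y/4-.4)
s=lambda x,y:(195+x/3.75-.4,155+y/3.75-.4)
def tri(a,b):
    P=[cal(n)[0]@np.c_[cal(n)[1],cal(n)[2]] for n in("top","side")]
    X=cv2.triangulatePoints(*P,np.array(a,float),np.array(b,float))[:,0];return X[:3]/X[3]
for n,a,b,z in [("tamper top",(98,213),(147,412),106),("tamper base",(139,243),(155,520),30),("bottle top",(398,46),(67,206),106),
   ("jar top",(710,393),(430,68),109),("steel rim",(344,210),(197,318),54),("espresso rim",(747,210),(273,105),50),
   ("boxA",(57,440),(None),75)]:
    print(n,ray("top",t(*a),z), *( (ray("side",s(*b),z),tri(t(*a),s(*b))) if b else ()))
for c in [(57,440),(288,443),(290,548),(55,548)]: print("boxtop",ray("top",t(*c),75))
for c in [(407,355),(503,370),(478,537),(367,520)]: print("boxside",ray("side",s(*c),75))
E
```

```text
tamper top [556.8 368.7] [552.8 369.9] [555.2 368.8 105. ]
tamper base [552.2 365.6] [550.1 382. ] [554.6 369.8  14.5]
bottle top [648.9 198. ] [646.9 209.4] [651.2 199.1  96.9]
jar top [445.9  26.4] [442.7  26.8] [444.4  26.4 108.8]
steel rim [564.5 237.5] [558.3 240.7] [562.2 237.6  51.3]
espresso rim [558.6  -0.6] [557.1  10. ] [559.9  -1.1  41.6]
boxA [431.3 399.2]
boxtop [431.3 399.2]
boxtop [426.3 266.5]
boxtop [367.  265.3]
boxtop [370.1 399.1]
boxside [422.9 270. ]
boxside [366.1 272.1]
boxside [367.  397.2]
boxside [426.4 396.7]
```

carry_out(
  targets=[
    {"dp":[645,-791,40],"yaw":-71},
    {"dp":[645,-791,40],"yaw":-71},
    {"dp":[645,-791,40],"yaw":-71},
    {"dp":[645,-791,40],"yaw":-71},
    {"dp":[645,-791,40],"yaw":-71},
    {"dp":[645,-791,40],"yaw":-71},
    {"dp":[645,-791,40],"yaw":-71},
    {"dp":[645,-791,40],"yaw":-71},
    {"dp":[645,-791,40],"yaw":-71},
    {"dp":[645,-791,40],"yaw":-71},
    {"dp":[645,-791,40],"yaw":-71},
    {"dp":[645,-791,40],"yaw":-71},
  ],
)

```text
clock: 1.7
eef_pos: [462.4, 115.6, 210.0]
tcp_rot: [3.141, 0.0, 1.573]
contact_force: [0.8, -0.8, -0.4]
opening: 1.001
grasp_force: 0.0
```

```bash
cat >> h.py <<'E'
def go(x,y,z,yaw=90.):
    "tool-frame shift from the sensed pose to a world TCP goal, tool down"
    s=r.sense(); p=s['eef_pos']; a=s['tcp_rot'][2]
    d=np.array([x,y,z])-p; c,n=np.cos(a),np.sin(a)
    dy=(np.degrees(a)-yaw+180)%360-180
    print("t",round(s['clock'],2),"pos",p.round(1),"rot",np.degrees(s['tcp_rot']).round(1),"open",round(s['opening'],2),"grip",round(s['grasp_force'],1),"-> dp",np.round([c*d[0]+n*d[1],n*d[0]-c*d[1],-d[2]],1),"yaw",round(dy,1))
E
python3 -c "
from h import *
go(555,368.5,200)"
```

```text
t 1.7 pos [462.4 115.6 210. ] rot [180.    0.   90.2] open 1.0 grip 0.0 -> dp [252.6  93.3  10. ] yaw 0.2
```

carry_out(
  targets=[
    {"dp":[253,93,10],"yaw":0.2},
    {"dp":[253,93,10],"yaw":0.2},
    {"dp":[253,93,10],"yaw":0.2},
    {"dp":[253,93,10],"yaw":0.2},
    {"dp":[253,93,10],"yaw":0.2},
    {"dp":[253,93,10],"yaw":0.2},
    {"dp":[253,93,55],"yaw":0.2},
    {"dp":[253,93,90],"yaw":0.2},
    {"dp":[253,93,120],"yaw":0.2},
    {"dp":[253,93,140],"yaw":0.2},
    {"dp":[253,93,152],"yaw":0.2},
    {"dp":[253,93,152],"yaw":0.2},
  ],
)

```text
clock: 3.2
eef_pos: [554.2, 366.1, 57.7]
tcp_rot: [-3.141, 0.0, 1.569]
contact_force: [-0.1, -0.3, 0.0]
opening: 1.002
grasp_force: 0.0
```

carry_out(
  targets=[
    {"dp":[0,0,0],"yaw":0},
    {"dp":[0,0,0],"yaw":0},
    {"dp":[0,0,0],"yaw":0},
    {"dp":[0,0,0],"yaw":0},
    {"dp":[0,0,0],"yaw":0},
    {"dp":[0,0,0],"yaw":0},
  ],
  fingers=-1,
  grip_force=50,
)

```text
clock: 3.95
eef_pos: [554.5, 366.9, 58.6]
tcp_rot: [3.141, -0.0, 1.57]
contact_force: [-2.0, -0.5, 5.6]
opening: 0.324
grasp_force: 48.6
```

```bash
python3 -c "
from h import *
go(666,62.5,66)
cv2.imwrite('pics/s2.png',cv2.resize(r.grab_frame('side')[155:315,195:345],None,fx=3.75,fy=3.75)[:,:,::-1])"
```

```text
t 3.95 pos [554.5 366.9  58.6] rot [180.   -0.   89.9] open 0.32 grip 48.6 -> dp [-304.2  111.9   -7.4] yaw -0.1
```

View pics/s2.png

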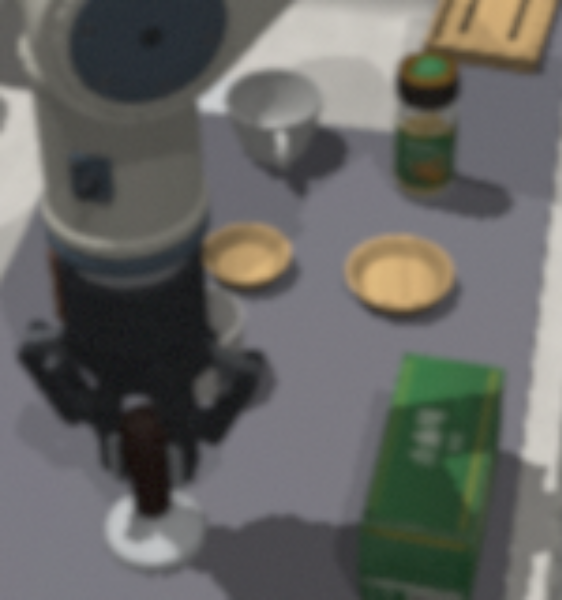

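Tamper gripped by the handle, still upright, base at about (155,530) in the crop.

carry_out(
  targets=[
    {"dp":[0,0,-60],"yaw":0},
    {"dp":[0,0,-122],"yaw":0},
    {"dp":[0,0,-122],"yaw":0},
    {"dp":[-305,111.5,-122],"yaw":0},
    {"dp":[-305,111.5,-122],"yaw":0},
    {"dp":[-305,111.5,-122],"yaw":0},
    {"dp":[-305,111.5,-122],"yaw":0},
    {"dp":[-305,111.5,-122],"yaw":0},
    {"dp":[-305,111.5,-122],"yaw":0},
    {"dp":[-305,111.5,-122],"yaw":0},
    {"dp":[-305,111.5,-122],"yaw":0},
    {"dp":[-305,111.5,-122],"yaw":0},
  ],
)

```text
clock: 5.5
eef_pos: [664.9, 63.0, 179.6]
tcp_rot: [-3.141, -0.0, 1.571]
contact_force: [-0.1, -0.1, -3.8]
opening: 0.317
grasp_force: 50.1
```

```bash
python3 -c "
from h import *
go(666,61.5,66)"
```

```text
t 5.5 pos [664.9  63.  179.6] rot [-180.   -0.   90.] open 0.32 grip 50.1 -> dp [ -1.5   1.1 113.6] yaw 0.0
```

carry_out(
  targets=[
    {"dp":[0,0,40],"yaw":0},
    {"dp":[0,0,75],"yaw":0},
    {"dp":[0,0,95],"yaw":0},
    {"dp":[0,0,105],"yaw":0},
    {"dp":[0,0,110],"yaw":0},
    {"dp":[0,0,113],"yaw":0},
    {"dp":[0,0,115],"yaw":0},
    {"dp":[0,0,115],"yaw":0},
    {"dp":[0,0,115],"yaw":0},
  ],
)

```text
clock: 6.62
eef_pos: [665.9, 61.4, 65.4]
tcp_rot: [3.141, -0.0, 1.569]
contact_force: [0.7, -1.0, -2.5]
opening: 0.319
grasp_force: 50.1
```

```bash
python3 -c "
from h import *
go(666,61.5,64)
print(r.sense()['contact_force'])"
```

```text
t 6.62 pos [665.9  61.4  65.4] rot [179.9  -0.   89.9] open 0.32 grip 50.1 -> dp [0.1 0.1 1.4] yaw -0.1
[ 0.65558074 -0.97387963 -2.51858655]
```

carry_out(
  targets=[
    {"dp":[0,0,1],"yaw":0},
    {"dp":[0,0,2],"yaw":0},
    {"dp":[0,0,2],"yaw":0},
  ],
)

```text
clock: 7.0
eef_pos: [665.7, 61.7, 63.7]
tcp_rot: [3.141, -0.0, 1.57]
contact_force: [-2.3, -0.2, 4.6]
opening: 0.318
grasp_force: 50.3
```

carry_out(
  targets=[
    {"dp":[0,0,0],"yaw":0},
    {"dp":[0,0,0],"yaw":0},
    {"dp":[0,0,0],"yaw":0},
    {"dp":[0,0,0],"yaw":0},
    {"dp":[0,0,-30],"yaw":0},
    {"dp":[0,0,-80],"yaw":0},
    {"dp":[0,0,-130],"yaw":0},
    {"dp":[0,0,-130],"yaw":0},
  ],
  fingers=1,
)

```text
clock: 8.0
eef_pos: [668.2, 61.7, 197.8]
tcp_rot: [3.134, -0.001, 1.569]
contact_force: [0.5, 0.3, 0.6]
opening: 0.999
grasp_force: 0.0
```

```bash
python3 -c "
from h import *
go(444.8,26.5,62)"
```

```text
t 8.0 pos [668.2  61.7 197.8] rot [179.5  -0.   89.9] open 1.0 grip 0.0 -> dp [ -35.5 -223.3  135.8] yaw -0.1
```

carry_out(
  targets=[
    {"dp":[-35,-221,0],"yaw":0},
    {"dp":[-35,-221,0],"yaw":0},
    {"dp":[-35,-221,0],"yaw":0},
    {"dp":[-35,-221,0],"yaw":0},
    {"dp":[-35,-221,0],"yaw":0},
    {"dp":[-35,-221,0],"yaw":0},
    {"dp":[-35,-221,50],"yaw":0},
    {"dp":[-35,-221,85],"yaw":0},
    {"dp":[-35,-221,110],"yaw":0},
    {"dp":[-35,-221,125],"yaw":0},
    {"dp":[-35,-221,131],"yaw":0},
    {"dp":[-35,-221,131],"yaw":0},
  ],
)

```text
clock: 9.5
eef_pos: [444.9, 26.8, 62.0]
tcp_rot: [3.142, -0.0, 1.57]
contact_force: [0.6, -0.8, 0.3]
opening: 1.005
grasp_force: 0.0
```

carry_out(
  targets=[
    {"dp":[0,0,0],"yaw":0},
    {"dp":[0,0,0],"yaw":0},
    {"dp":[0,0,0],"yaw":0},
    {"dp":[0,0,0],"yaw":0},
    {"dp":[0,0,0],"yaw":0},
    {"dp":[0,0,0],"yaw":0},
  ],
  fingers=-1,
  grip_force=35,
)

```text
clock: 10.25
eef_pos: [444.8, 26.8, 62.6]
tcp_rot: [3.141, -0.0, 1.57]
contact_force: [-1.8, 0.3, 5.5]
opening: 0.505
grasp_force: 34.6
```

```bash
python3 -c "
from h import *
go(446,137.5,67)
cv2.imwrite('pics/s3.png',cv2.resize(r.grab_frame('side')[155:315,195:345],None,fx=3.75,fy=3.75)[:,:,::-1])
cv2.imwrite('pics/t3.png',cv2.resize(r.grab_frame('top')[120:270,200:400],None,fx=4,fy=4)[:,:,::-1])"
```

```text
t 10.25 pos [444.8  26.8  62.6] rot [179.9  -0.   89.9] open 0.5 grip 34.6 -> dp [110.7   1.1  -4.4] yaw -0.1
```

View pics/s3.png

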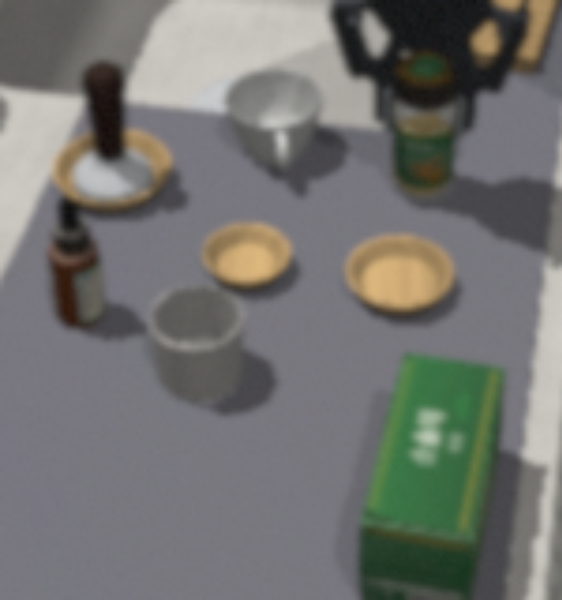

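Tamper stands in the large rest at about (110,170). The jar is between the fingers at (427,120).

carry_out(
  targets=[
    {"dp":[0,0,-50],"yaw":0},
    {"dp":[0,0,-50],"yaw":0},
    {"dp":[111,1,-50],"yaw":0},
    {"dp":[111,1,-50],"yaw":0},
    {"dp":[111,1,-50],"yaw":0},
    {"dp":[111,1,-50],"yaw":0},
    {"dp":[111,1,-50],"yaw":0},
    {"dp":[111,1,-25],"yaw":0},
    {"dp":[111,1,-12],"yaw":0},
    {"dp":[111,1,-8],"yaw":0},
    {"dp":[111,1,-6],"yaw":0},
    {"dp":[111,1,-6],"yaw":0},
  ],
)

```text
clock: 11.85
eef_pos: [445.9, 137.8, 68.2]
tcp_rot: [3.141, -0.0, 1.569]
contact_force: [-0.1, -0.1, -0.7]
opening: 0.504
grasp_force: 36.5
```

carry_out(
  targets=[
    {"dp":[0,0,1],"yaw":0},
    {"dp":[0,0,2],"yaw":0},
    {"dp":[0,0,2],"yaw":0},
  ],
)

```text
clock: 12.22
eef_pos: [446.0, 138.0, 67.4]
tcp_rot: [3.141, -0.0, 1.57]
contact_force: [-5.3, -1.2, 20.5]
opening: 0.503
grasp_force: 37.7
```

carry_out(
  targets=[
    {"dp":[0,0,-1],"yaw":0},
    {"dp":[0,0,-1],"yaw":0},
    {"dp":[0,0,-1],"yaw":0},
    {"dp":[0,0,-1],"yaw":0},
    {"dp":[0,0,-30],"yaw":0},
    {"dp":[0,0,-80],"yaw":0},
    {"dp":[0,0,-125],"yaw":0},
    {"dp":[0,0,-125],"yaw":0},
  ],
  fingers=1,
)

```text
clock: 13.22
eef_pos: [447.7, 138.4, 194.1]
tcp_rot: [3.135, -0.002, 1.569]
contact_force: [0.1, 0.2, 0.2]
opening: 1.001
grasp_force: 0.0
```

```bash
python3 -c "
from h import *
go(649,199,52)
a=cv2.resize(r.grab_frame('top')[130:180,205:255],None,fx=8,fy=8,interpolation=2)
b=cv2.resize(r.grab_frame('side')[200:250,195:245],None,fx=8,fy=8,interpolation=2)
cv2.imwrite('pics/b4.png',np.hstack([a,b])[:,:,::-1])
for z in(4,35,69,106): print(z,[((proj(n,(649,199,z))-o)*8).round() for n,o in(('top',(205,130)),('side',(195,200)))])
"
```

```text
t 13.22 pos [447.7 138.4 194.1] rot [ 1.796e+02 -1.000e-01  8.990e+01] open 1.0 grip 0.0 -> dp [ 60.9 201.2 142.1] yaw -0.1
4 [array([233., 216.]), array([174., 303.])]
35 [array([220., 191.]), array([165., 230.])]
69 [array([206., 162.]), array([155., 147.])]
106 [array([189., 129.]), array([143.,  53.])]
```

View pics/b4.png

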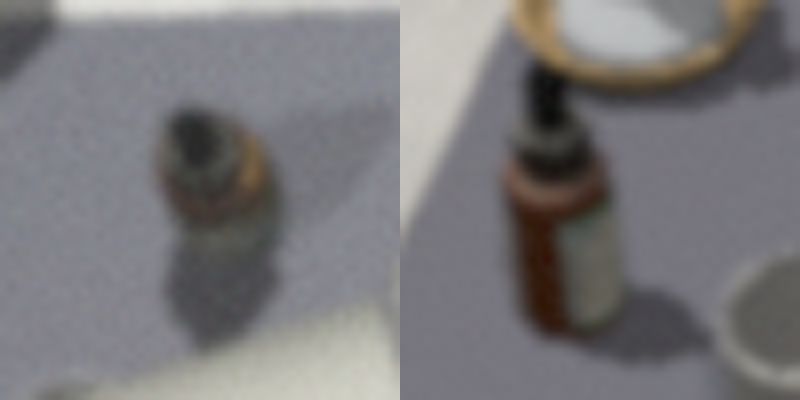

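Bottle in the side crop: bulb top (143,70), foot about (170,312), in the second panel. In the top panel the bulb is at (190,128). That puts the bottle at about (650,201).

carry_out(
  targets=[
    {"dp":[63,204,0],"yaw":0},
    {"dp":[63,204,0],"yaw":0},
    {"dp":[63,204,0],"yaw":0},
    {"dp":[63,204,0],"yaw":0},
    {"dp":[63,204,0],"yaw":0},
    {"dp":[63,204,0],"yaw":0},
    {"dp":[63,204,50],"yaw":0},
    {"dp":[63,204,85],"yaw":0},
    {"dp":[63,204,115],"yaw":0},
    {"dp":[63,204,130],"yaw":0},
    {"dp":[63,204,138],"yaw":0},
    {"dp":[63,204,138],"yaw":0},
  ],
  fingers=0.4,
)

```text
clock: 14.82
eef_pos: [649.6, 200.5, 53.3]
tcp_rot: [3.141, -0.0, 1.57]
contact_force: [0.1, 0.5, -0.6]
opening: 0.699
grasp_force: 0.0
```

carry_out(
  targets=[
    {"dp":[0,0,0],"yaw":0},
    {"dp":[0,0,0],"yaw":0},
    {"dp":[0,0,0],"yaw":0},
    {"dp":[0,0,0],"yaw":0},
    {"dp":[0,0,0],"yaw":0},
  ],
  fingers=-1,
  grip_force=30,
)

```text
clock: 15.45
eef_pos: [650.3, 200.7, 54.2]
tcp_rot: [3.14, -0.001, 1.569]
contact_force: [-1.8, -0.7, 6.4]
opening: 0.361
grasp_force: 29.7
```

```bash
python3 -c "
from h import *
go(550.5,137.5,57)
cv2.imwrite('pics/s5.png',cv2.resize(r.grab_frame('side')[155:315,195:345],None,fx=3.75,fy=3.75)[:,:,::-1])
T=r.grab_frame('top')
cv2.imwrite('pics/tray5.png',cv2.resize(T[210:285,355:455],None,fx=8,fy=8,interpolation=2)[:,:,::-1])"
```

```text
t 15.45 pos [650.3 200.7  54.2] rot [179.9  -0.   89.9] open 0.36 grip 29.7 -> dp [-63.4 -99.7  -2.8] yaw -0.1
```

View pics/s5.png

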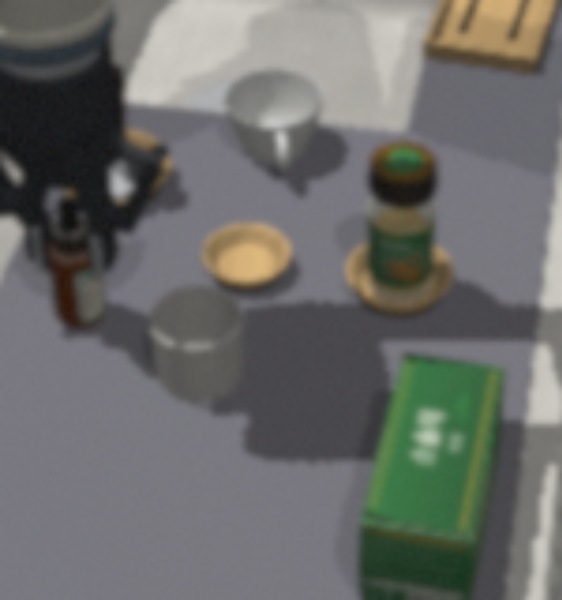

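View pics/tray5.png

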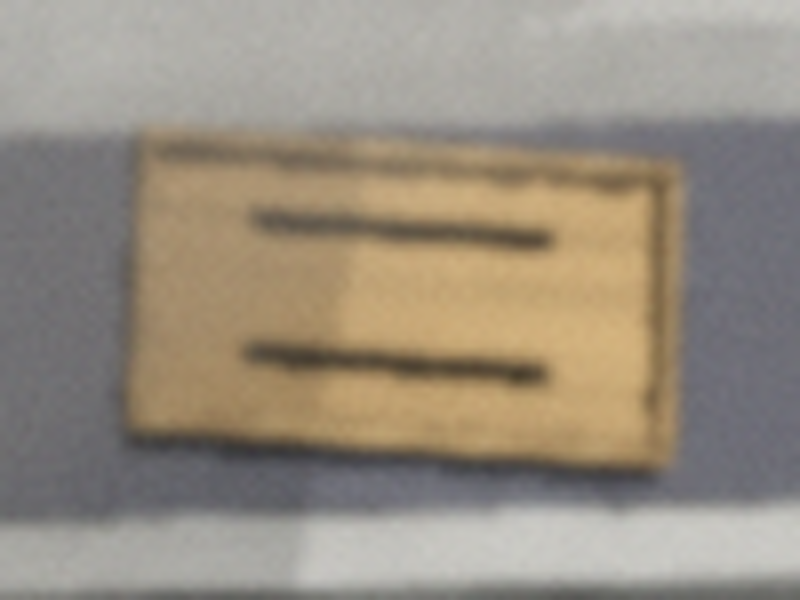

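Jar is seated in the medium rest at about (403,230). Bottle is gripped at (70,250). Tray rim corners in the crop are (142,127), (683,160), (668,470), (128,435).

carry_out(
  targets=[
    {"dp":[0,0,-58],"yaw":0},
    {"dp":[0,0,-58],"yaw":0},
    {"dp":[-63,-99.5,-58],"yaw":0},
    {"dp":[-63,-99.5,-58],"yaw":0},
    {"dp":[-63,-99.5,-58],"yaw":0},
    {"dp":[-63,-99.5,-58],"yaw":0},
    {"dp":[-63,-99.5,-58],"yaw":0},
    {"dp":[-63,-99.5,-30],"yaw":0},
    {"dp":[-63,-99.5,-14],"yaw":0},
    {"dp":[-63,-99.5,-8],"yaw":0},
    {"dp":[-63,-99.5,-6],"yaw":0},
    {"dp":[-63,-99.5,-6],"yaw":0},
  ],
)

```text
clock: 17.05
eef_pos: [550.6, 137.8, 59.4]
tcp_rot: [3.141, -0.0, 1.57]
contact_force: [-0.5, -0.7, -0.3]
opening: 0.366
grasp_force: 30.5
```

carry_out(
  targets=[
    {"dp":[0,0,1],"yaw":0},
    {"dp":[0,0,2],"yaw":0},
    {"dp":[0,0,2],"yaw":0},
  ],
)

```text
clock: 17.42
eef_pos: [550.9, 137.9, 59.1]
tcp_rot: [3.14, -0.0, 1.569]
contact_force: [-6.3, -0.7, 20.5]
opening: 0.37
grasp_force: 32.3
```

```bash
python3 -c "
from h import *
go(550,137.5,57)
P=np.array([ray('top',(355+x/8-.4,210+y/8-.4),20) for x,y in [(142,127),(683,160),(668,470),(128,435)]],np.float32)
print(P,P.mean(0),cv2.minAreaRect(P))
for a,b in((0,1),(3,2)):
  d=P[a]-P[b]; print(np.degrees(np.arctan2(d[1],d[0])))
S=r.grab_frame('side')
cv2.imwrite('pics/tr6.png',cv2.resize(S[130:180,295:360],None,fx=8,fy=8,interpolation=2)[:,:,::-1])
cv2.imwrite('pics/s6.png',cv2.resize(S[155:315,195:345],None,fx=3.75,fy=3.75)[:,:,::-1])
"
```

```text
t 17.43 pos [550.9 137.9  59.1] rot [179.9  -0.   89.9] open 0.37 grip 32.3 -> dp [-0.4 -0.9  2.1] yaw -0.1
[[ 467.33762 -132.49242]
 [ 453.41168 -291.90298]
 [ 362.38672 -280.97745]
 [ 376.28577 -123.71333]] [ 414.85544 -207.27153] ((414.8487854003906, -207.80816650390625), (160.7466583251953, 91.63338470458984), 84.94930267333984)
85.00738
84.9493
```

View pics/tr6.png

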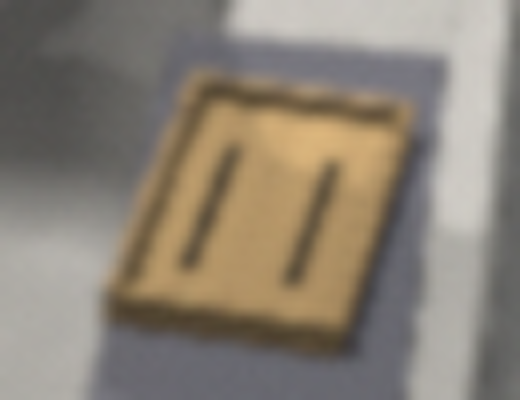

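View pics/s6.png

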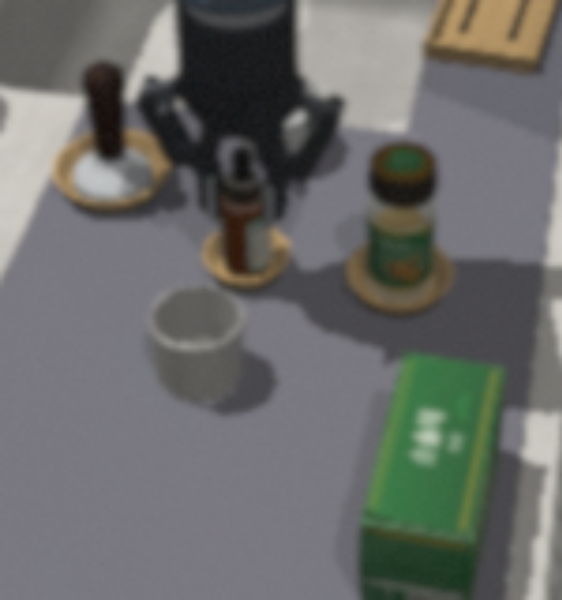

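Bottle is in the small rest at (245,240); the force reading and height agree. Tray centre is (415,-207), yaw -5°.

carry_out(
  targets=[
    {"dp":[0,0,-1],"yaw":0},
    {"dp":[0,0,-1],"yaw":0},
    {"dp":[0,0,-1],"yaw":0},
    {"dp":[0,0,-1],"yaw":0},
    {"dp":[0,0,-30],"yaw":0},
    {"dp":[0,0,-80],"yaw":0},
    {"dp":[0,0,-130],"yaw":0},
    {"dp":[0,0,-130],"yaw":0},
  ],
  fingers=0.5,
)

```text
clock: 18.48
eef_pos: [552.6, 138.2, 190.9]
tcp_rot: [3.135, -0.002, 1.569]
contact_force: [-0.4, 0.3, 0.5]
opening: 0.752
grasp_force: 0.0
```

carry_out(
  targets=[
    {"dp":[195,-153,0],"yaw":1.7},
    {"dp":[195,-153,0],"yaw":1.7},
    {"dp":[195,-153,0],"yaw":1.7},
    {"dp":[195,-153,0],"yaw":1.7},
    {"dp":[195,-153,0],"yaw":1.7},
    {"dp":[195,-153,0],"yaw":1.7},
    {"dp":[195,-153,50],"yaw":1.7},
    {"dp":[195,-153,70],"yaw":1.7},
    {"dp":[195,-153,70],"yaw":1.7},
  ],
  fingers=1,
)

```text
clock: 19.6
eef_pos: [397.2, 330.8, 115.2]
tcp_rot: [-3.139, 0.003, 1.538]
contact_force: [-0.1, -0.1, 1.1]
opening: 0.998
grasp_force: 0.0
```

```bash
python3 -c "
from h import *
go(397.5,333,45,88.3)
S=r.grab_frame('side');T=r.grab_frame('top')
cv2.imwrite('pics/s7.png',np.hstack([cv2.resize(T[190:290,130:230],None,fx=4,fy=4),cv2.resize(S[225:325,255:355],None,fx=4,fy=4)])[:,:,::-1])
"
```

```text
t 19.6 pos [397.2 330.8 115.2] rot [-179.8    0.2   88.1] open 1.0 grip 0.0 -> dp [ 2.3  0.2 70.2] yaw -0.2
```

View pics/s7.png

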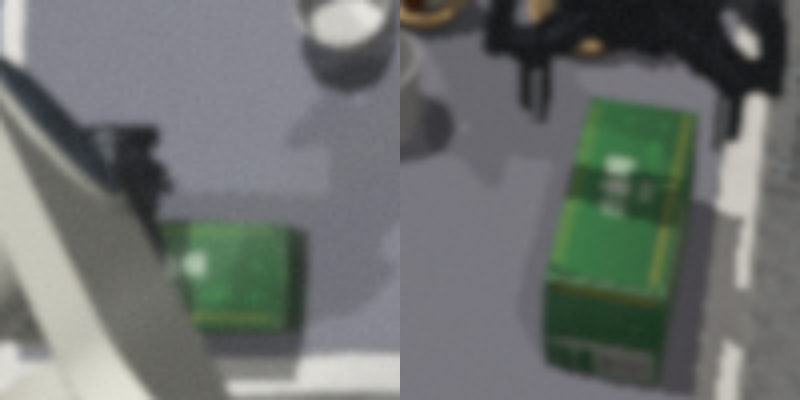

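The fingers straddle the box in the side panel, at (535,95) and (730,120), with the box about (590–695) between them, so I descend.

carry_out(
  targets=[
    {"dp":[0,0,20],"yaw":0},
    {"dp":[0,0,40],"yaw":0},
    {"dp":[0,0,58],"yaw":0},
    {"dp":[0,0,70],"yaw":0},
    {"dp":[0,0,70],"yaw":0},
    {"dp":[0,0,70],"yaw":0},
  ],
)

```text
clock: 20.45
eef_pos: [397.9, 333.1, 47.7]
tcp_rot: [3.141, -0.001, 1.54]
contact_force: [-0.1, 0.1, -0.3]
opening: 1.001
grasp_force: 0.0
```

carry_out(
  targets=[
    {"dp":[0,0,0],"yaw":0},
    {"dp":[0,0,0],"yaw":0},
    {"dp":[0,0,0],"yaw":0},
    {"dp":[0,0,0],"yaw":0},
    {"dp":[0,0,0],"yaw":0},
  ],
  fingers=-1,
  grip_force=40,
)

```text
clock: 21.08
eef_pos: [397.8, 333.2, 47.7]
tcp_rot: [3.141, -0.001, 1.54]
contact_force: [-0.9, -1.2, 6.6]
opening: 0.757
grasp_force: 44.1
```

carry_out(
  targets=[
    {"dp":[0,0,-40],"yaw":0},
    {"dp":[0,0,-90],"yaw":0},
    {"dp":[0,0,-130],"yaw":0},
    {"dp":[0,0,-130],"yaw":0},
    {"dp":[0,0,-130],"yaw":0},
  ],
)

```text
clock: 21.7
eef_pos: [396.9, 332.5, 176.5]
tcp_rot: [-3.141, 0.0, 1.54]
contact_force: [-0.1, 0.1, -1.0]
opening: 0.759
grasp_force: 45.6
```

```bash
python3 -c "
from h import *
go(415,-207,175,85)"
```

```text
t 21.7 pos [396.9 332.5 176.5] rot [-180.     0.    88.2] open 0.76 grip 45.6 -> dp [-538.7   34.7    1.5] yaw 3.2
```

carry_out(
  targets=[
    {"dp":[-539,34.5,-5],"yaw":3.2},
    {"dp":[-539,34.5,-5],"yaw":3.2},
    {"dp":[-539,34.5,-5],"yaw":3.2},
    {"dp":[-539,34.5,-5],"yaw":3.2},
    {"dp":[-539,34.5,-5],"yaw":3.2},
    {"dp":[-539,34.5,-5],"yaw":3.2},
    {"dp":[-539,34.5,-5],"yaw":3.2},
    {"dp":[-539,34.5,-5],"yaw":3.2},
    {"dp":[-539,34.5,-5],"yaw":3.2},
    {"dp":[-539,34.5,-5],"yaw":3.2},
    {"dp":[-539,34.5,-5],"yaw":3.2},
    {"dp":[-539,34.5,-5],"yaw":3.2},
  ],
)

```text
clock: 23.2
eef_pos: [414.7, -205.8, 181.3]
tcp_rot: [-3.14, -0.001, 1.485]
contact_force: [-0.2, -0.9, -1.7]
opening: 0.759
grasp_force: 45.4
```

```bash
python3 -c "
from h import *
go(415,-207.2,90,85)"
```

```text
t 23.2 pos [ 414.7 -205.8  181.3] rot [-179.9   -0.    85.1] open 0.76 grip 45.4 -> dp [-1.4  0.4 91.3] yaw 0.1
```

carry_out(
  targets=[
    {"dp":[-0.5,0.4,40],"yaw":0},
    {"dp":[-0.5,0.4,80],"yaw":0},
    {"dp":[-0.5,0.4,100],"yaw":0},
    {"dp":[-0.5,0.4,105],"yaw":0},
    {"dp":[-0.5,0.4,105],"yaw":0},
    {"dp":[-0.5,0.4,105],"yaw":0},
  ],
)

```text
clock: 23.95
eef_pos: [416.2, -207.6, 77.8]
tcp_rot: [3.14, 0.001, 1.484]
contact_force: [0.1, -1.1, -1.7]
opening: 0.757
grasp_force: 45.4
```

```bash
python3 -c "
from h import *
go(415,-207.2,53,85)
S=r.grab_frame('side');T=r.grab_frame('top')
cv2.imwrite('pics/s8.png',np.hstack([cv2.resize(T[200:300,350:450],None,fx=4,fy=4),cv2.resize(S[90:190,275:375],None,fx=4,fy=4)])[:,:,::-1])
"
```

```text
t 23.95 pos [ 416.2 -207.6   77.8] rot [179.9   0.   85. ] open 0.76 grip 45.4 -> dp [ 0.3 -1.2 24.8] yaw 0.0
```

View pics/s8.png

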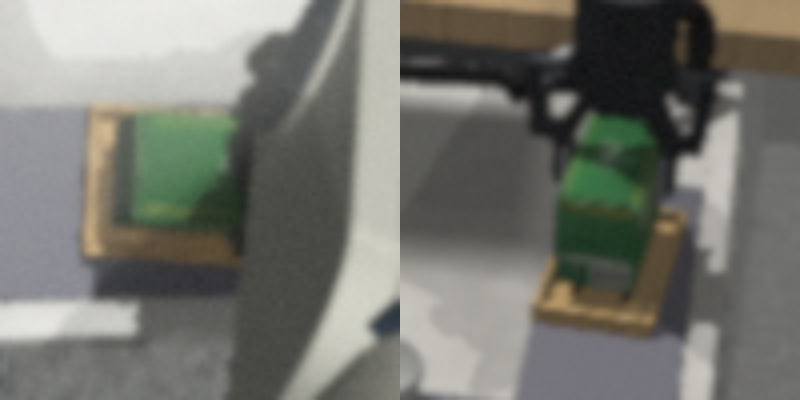

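The box hangs over the tray: top-face left corners (133,113) and (131,222) in the top panel, near-end foot corners (557,280) and (631,298) in the side panel. I check both against the expected pose.

```bash
python3 -c "
from h import *
for x,y in((133,113),(131,222)): print('top',ray('top',(350+x/4-.4,200+y/4-.4),105).round(1))
for x,y in((557,280),(631,298)): print('side',ray('side',(275+(x-400)/4-.4,90+y/4-.4),34).round(1))
a=np.radians(-5)
for sx in(32.5,-32.5): print('want',(415+sx*np.cos(a)-67.5*np.sin(a)).round(1),(-207.2+sx*np.sin(a)+67.5*np.cos(a)).round(1))
"
```

```text
top [ 453.1 -141.1]
top [ 393.3 -136.7]
side [ 448.9 -146.8]
side [ 392.9 -132.8]
want 453.3 -142.8
want 388.5 -137.1
```

carry_out(
  targets=[
    {"dp":[0.3,-1,10],"yaw":0},
    {"dp":[0.3,-1,18],"yaw":0},
    {"dp":[0.3,-1,22],"yaw":0},
    {"dp":[0.3,-1,24],"yaw":0},
    {"dp":[0.3,-1,25],"yaw":0},
    {"dp":[0.3,-1,25],"yaw":0},
    {"dp":[0.3,-1,25],"yaw":0},
  ],
)

```text
clock: 24.92
eef_pos: [414.2, -207.0, 52.7]
tcp_rot: [-3.141, -0.0, 1.484]
contact_force: [-6.1, 3.3, 16.7]
opening: 0.759
grasp_force: 47.4
```

Seated at the expected height with contact felt; release and retreat.

carry_out(
  targets=[
    {"dp":[0,0,-1],"yaw":0},
    {"dp":[0,0,-1],"yaw":0},
    {"dp":[0,0,-1],"yaw":0},
    {"dp":[0,0,-1],"yaw":0},
    {"dp":[0,0,-20],"yaw":0},
    {"dp":[0,0,-60],"yaw":0},
    {"dp":[0,0,-110],"yaw":0},
    {"dp":[0,0,-160],"yaw":0},
    {"dp":[0,0,-180],"yaw":0},
    {"dp":[-200,0,-180],"yaw":0},
    {"dp":[-200,0,-180],"yaw":0},
    {"dp":[-200,0,-180],"yaw":0},
  ],
  fingers=1,
)

```text
clock: 26.42
eef_pos: [398.0, -395.7, 232.0]
tcp_rot: [3.141, 0.0, 1.484]
contact_force: [1.0, 0.3, -0.5]
opening: 0.999
grasp_force: 0.0
```

carry_out(
  targets=[
    {"dp":[-150,-100,0],"yaw":0},
    {"dp":[-150,-100,0],"yaw":0},
    {"dp":[-150,-100,0],"yaw":0},
    {"dp":[-150,-100,0],"yaw":0},
    {"dp":[-150,-100,0],"yaw":0},
  ],
)

```text
clock: 27.05
eef_pos: [285.5, -534.3, 231.5]
tcp_rot: [-3.141, -0.001, 1.483]
contact_force: [0.1, 0.9, -0.1]
opening: 1.001
grasp_force: 0.0
```

```bash
python3 -c "
from h import *
S=r.grab_frame('side');T=r.grab_frame('top')
cv2.imwrite('pics/f.png',cv2.resize(np.hstack([T[110:300,180:460],S[120:310,195:360]]),None,fx=1.75,fy=1.75,interpolation=2)[:,:,::-1])
"
```

```text
(no output)
```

View pics/f.png

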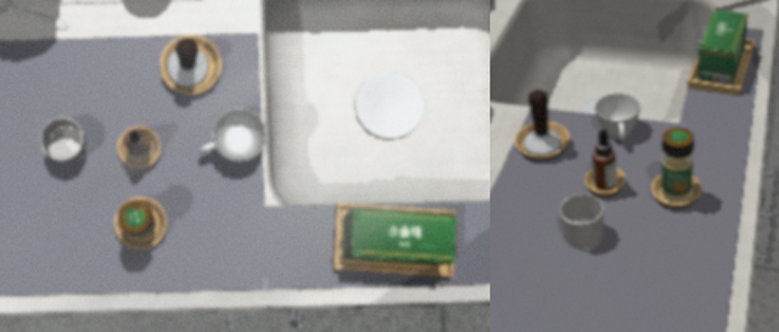

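All four items stand in their own holders: tamper (190,62), bottle (138,143), jar (137,218) and box (403,237) in the tray. Both cups are where they were.

```bash
python3 -c "
from rig import r
print(r.sign_off())"
```

```text
the job is handed in; nothing more can be done
None
```

The tamper, spice jar, dropper bottle and tea box were placed in that order, each in its own holder and let go, with both cups left where they stood; the job was handed in at about 27 s, and the sign-off returned no verdict.

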